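# Unlatch the filter lid of a bench air pump and push it off its seat

### The job

The filter of the grey air pump on the bench must be exposed for changing: press the orange snap tab fully in, so that its catch drops clear of the blue lid, then push the lid along its guides, off its seat and onto the parking deck until it meets the end stop. Only press and push with the fingertips or the outside of the fingers: do not grip or lift the lid. Leave the things standing round the pump where they are.

Things in the scene. Friction and masses are not known exactly. Their poses are not given: they have to be found in the camera images.
- pump: Grey bench-top air pump, fixed; place and turn vary. 166 mm (its x, -85 to +81) by 236 mm (its y). Origin at bench level under the middle of the lid's track; y along the track, the way to push the lid; x towards the motor casing at the back (68 mm high, brass hose barb to 84 mm); z up. Guide walls beside the track: inner faces x -42 and +42 mm, outer -51 and +51, tops 46 mm high.
- tab (a joint): Travel of the orange snap tab, straight down, m: 0 to 0.0012 when out, 0.008 fully in at a hard stop. Takes about 3 N all the way; stays in when let go. Its catch nose, one part with it (24 mm wide, mid-track, pump y -8.5 to +1.5 mm), stands 6 mm up before the lid's leading edge and bars it; it is below the runners when the tab is in more than 6 mm.
- tab_top (a point): Middle of the top of the snap tab's orange pad, which has three black lines, on the robot's side of the pump (pump x -68, y -3, z 52 mm when out). Pad 26 mm (pump x) by 38 mm (pump y). When fully in its top is 44 mm above the bench: 4 mm above the grey cheeks at its y ends, 2 mm below the guide wall, which is 4 mm beyond its +x edge.
- lid: Blue sliding filter lid, 80 mm (its x) by 90 mm (its y) by 5 mm, 0.06 to 0.13 kg, loose on two runners 36 mm above the bench, 2 mm of play to each guide wall. Origin in the middle of its underside; axes parallel to the pump's. It slides easily (under 2 N), about 113 mm from closed to the end stop.
- lid_rib (a point): Middle of the top of the white upright rib across the middle of the lid, 21.5 mm above its underside (57.5 mm above the bench), 16.5 mm above its flat top. Rib 58 mm long (lid x), 12 mm thick (lid y), only 6 mm thick in its top 4 mm. 39 mm of flat lid before and behind it. Push the rib's face that looks to -y.
- lid_seat (a point): Where the closed lid's origin is on the pump (pump y -55 mm, within 1 mm). The seat, over the filter well, is pump y -102.5 to -10 mm; its closed end and side lips (tops 46 and 47.5 mm above the bench) surround it; the lips reach 3 mm over the lid's side edges and keep it from being lifted out.
- lid_parked (a point): Where the lid's origin is on the pump (pump y +57.5 mm, runner height) when the lid lies on the parking deck against the end stop, a 46 mm high cross wall whose face is at pump y +102.5 mm.
- beaker: Bystander, loose: clear glass beaker, 54 mm wide, 68 mm tall. Origin in the middle of its underside.
- bottle: Bystander, loose: white reagent bottle with a white screw cap and a green band, 43 mm wide, 75 mm tall. Origin in the middle of its underside.
- cuvette_box: Bystander, loose: small white carton, 62 x 62 x 42 mm. Origin in the middle of its underside.
- cap: Bystander, loose: loose orange ribbed screw cap, 46 mm wide, 17 mm tall. Origin in the middle of its underside.
- forceps: Bystander, loose: steel forceps lying flat, 134 mm long along its own y, 19 mm wide, 8 mm tall. Origin in the middle of its underside.
Not all that is in view belongs to the job. Of the things like the lid, leave any that is brown or yellow; of the rest the larger one is meant.

How it is judged:
On the way, in this order (a step that is already met when the one before it is completed fails the run):
1. the snap tab is pressed in (at least 7 mm) while the lid is still on its seat (value of joint tab above 0.007 m and y of lid in the frame of pump below -0.048 m), for 0.1 s.
2. the lid has been pushed onto the parking deck, to within about 12 mm of the end stop (y of lid in the frame of pump between 0.045 and 0.062 m), for 0.1 s.
At the end, for the whole second after the job is handed in: The lid lies flat and at rest on the runners of the parking deck, its origin within 12 mm of its place against the end stop, between the guide walls, and the snap tab is still in by at least 7 mm (all of step 2 and x of lid in the frame of pump between -0.007 and 0.007 m and z of lid in the frame of pump between 0.033 and 0.04 m and angle between lid's own z axis and vertical below 0.06 rad and value of joint tab above 0.007 m and linear speed of lid below 0.01 m/s); the robot touches nothing.
It fails at once if the lid is lifted more than 12 mm or tipped (z of lid in the frame of pump above 0.048 m or angle between lid's own z axis and vertical above 0.25 rad).
It fails at once if the lid's rib is gripped: pressed on two opposite sides at once by the fingers ((contact force between the fingers and lid_c2 above 1.5 N and contact force between the fingers and lid_c3 above 1.5 N) or (contact force between the fingers and lid_c4 above 1.5 N and contact force between the fingers and lid_c5 above 1.5 N)).
It fails at once if a thing standing round the pump is moved more than 20 mm or tipped (distance of any of beaker, bottle, cuvette_box, cap, forceps from where it was at the start of the episode above 0.02 m or angle between any of beaker, bottle, cuvette_box, cap, forceps's own z axis and vertical above 0.4 rad).
It also fails if it takes over 35 s, if anything falls off the work surface, if the arm or the gripper's body presses on something with over 40 N, if the wrist force passes 120 N, or if a joint passes its speed limit or range.

### The arm

A 6-joint arm with a two-finger parallel gripper is mounted at the origin on a cart in front of the work surface, level with it; the furniture and walls round the work are solid. World frame = base frame: x ahead of the robot, y to its left, z up, the work surface at z = 0. Lengths are in m, angles in rad, forces in N, time in s.
With the tool pointing down it reaches from about 0.425 to 0.95 m from the base axis. Payload 14.7 kg.
Tool frame: the origin (TCP) lies at the centre of the arm's flange, where the gripper is bolted on; the fingertips stand 173 mm ahead of it and the grasp point (between the pads) lies 155 mm ahead of it; z points along the fingers, y is the line along which they close (so a half turn about z gives the same grasp; the last joint's range is limited). The gripper opens to 85 mm and grips with 20 to 120 N. Pads are 22 mm wide; open, the fingers measure 114 mm over their backs; the gripper's body (76 mm by 85 mm) begins 54 mm behind the grasp point. The pads swing forward as they close: fully open they stand 13 mm farther back than shut.
Start: joints at [1.106, 0.48, 1.596, -0, 1.065, -0.047], TCP at [0.264, 0.594, 0.405] pointing down, gripper open.
Joint ranges: [-2.75, 2.75], [-0.82, 2.05], [0.23, 2.67], [-1.56, 4.7], [0.09, 2.69], [-2.92, 2.92]. Speed limits (rad/s): [1.89, 1.89, 2.39, 3.01, 3.01, 3.01].

### API

Orientations are given as a rotation vector (axis times angle).
In Python, from rig import telemetry, viewer, r gives the robot as it stands.
- The arm moves only by the tool carry_out, never from a script. Its argument "deltas" is a list of rows, each a list of 7 numbers: the shift along the world's x, y, z in cm, then the turn, a rotation vector about the world's x, y, z in degrees, then the gripper command: -1 is shut, 1 is fully open, values between are in proportion. In form: [[x, y, z, wx, wy, wz, gripper], ...]. A call has exactly 10 rows; each row shifts and turns the commanded pose from where the row before left it; what a row does not reach is not made up. A row lasts 1/10 s, in which the tool goes at most 50 mm and 8.59 degrees, less where a joint would pass 70% of its speed; a pose out of reach is approached as far as the arm can. A call is refused whole if a number of a shift passes 5 or a number of a turn 8.59, either way. A call with a gripper value outside its range is refused whole. The fingers move at their own pace and stop on an object; the grip force is fixed at half the most. Time passes only in rows, so rows that do not move let the fingers close, or fill a call up. It gives the time, the measured TCP pose, the force, the opening and the grip force at its end, in the units of the state.
- telemetry.observe(): the state, without advancing time (a new reading comes with each control period).
- viewer.capture(name): name is "side" or "top"; returns (picture, depth): 384x512x3 uint8, blue, green, red; 384x512 float32, m along the optical axis (not along the pixel's ray), 0 where there is no reading.
- viewer.camera_info(name): a dict with "K" (3x3 intrinsics, pixels), "R" (3x3) and "t" (3): a world point X has camera coordinates R X + t. Camera axes: x right, y down, z forward; pixel columns grow to the right and rows downward; lengths in m; the calibration is good to about 2 mm. A picture is of the moment at which its call begins. camera_info takes no time and is no camera call.
- r.hand_in(): hands the job in; it is judged then, once.
The state is a dict: "time_s": time; "qpos": joint angles; "dq": joint speeds; "joint_efforts": joint torques, N m; "eef_pos": TCP position; "orientation": TCP orientation; "force": force on the tool from outside, world axes, zero at the start; "moment": the same for the moment, N m; "width": finger opening in m; "grip_force": force on a finger pad.
Only numpy, scipy, OpenCV 4.12 (cv2) and the standard library are available. Lean on these libraries where they do the work, as an engineer would, in place of code of your own. Each camera call takes 0.05 s, during which the arm holds its last target. There are 200 camera calls.

## Working session

There is one attempt and no reset: what is moved stays moved. The work goes in short steps, Python scripts to look and compute and a tool call to move; the robot and the scene stay as the last step left them, time stands still between calls to the robot, and variables do not carry over. Pictures are saved under pics/ and viewed, at most 10 in all, crops included, and the job is handed in when it is done.

Besides the shell and the picture viewer there is one more tool, called as name(argument=value, ...), one argument or row to a line, values as JSON. carry_out: Moves the arm, as the interface text tells. Its arguments: {"type":"object","properties":{"deltas":{"type":"array","items":{"type":"array","items":{"type":"number"}}}},"required":["deltas"]}

```bash
mkdir -p pics
cat > h.py <<'E'
import numpy as np, cv2
from rig import telemetry, viewer, r
def grab(n):
    im,d=viewer.capture(n); c=viewer.camera_info(n)
    return im,d,np.array(c["K"]),np.array(c["R"]),np.array(c["t"])
def onplane(uv,z,K,R,t):
    ray=R.T@np.linalg.inv(K)@np.array([uv[0],uv[1],1.]); o=-R.T@t
    return o+ray*(z-o[2])/ray[2]
E
python3 - <<'E'
from h import *
for n in("top","side"):
    im,d,K,R,t=grab(n); np.savez(n+".npz",im=im,d=d,K=K,R=R,t=t)
    cv2.imwrite(f"pics/{n}.png",cv2.resize(im,(768,576),interpolation=cv2.INTER_CUBIC))
    print(n,(-R.T@t).round(3),R.round(2).tolist(),K[0,0])
s=telemetry.observe();print(s["orientation"],s["time_s"],s["force"],s["width"])
E
```

```text
top [0.457 0.014 1.213] [[0.02, -1.0, 0.01], [-1.0, -0.02, -0.09], [0.09, -0.01, -1.0]] 367.49979540815605
side [ 0.096 -0.673  0.665] [[0.85, -0.53, -0.01], [-0.31, -0.49, -0.81], [0.42, 0.69, -0.58]] 404.2048144582064
[-6.51406493e-01 -3.07303610e+00  1.66992864e-03] 0.1 [-0.42651495  0.2730993  -0.36536542] 0.0855039191590503
```

View pics/top.png

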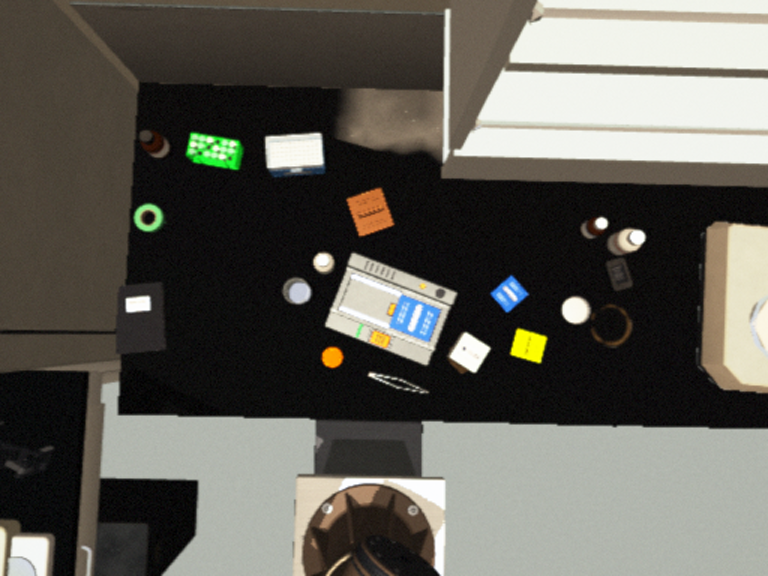

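View pics/side.png

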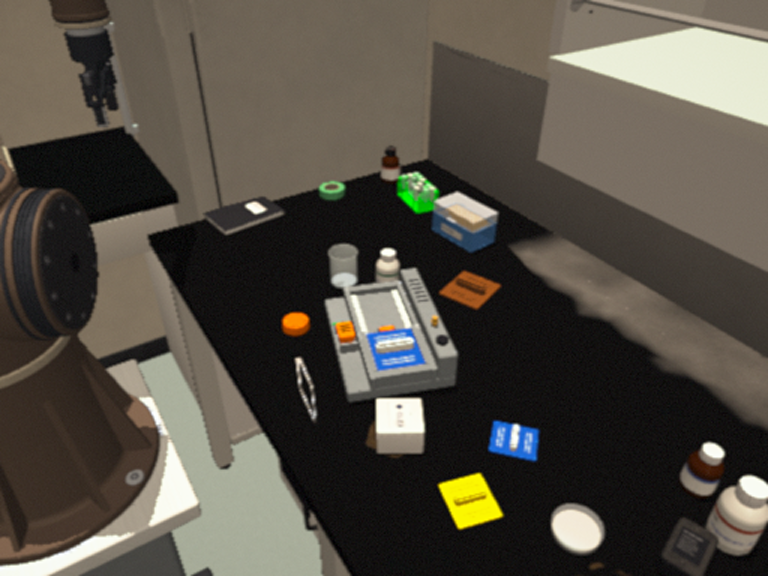

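Run:
```python
from h import *
for n in("top","side"):
    f=np.load(n+".npz"); im,d,K,R,t=[f[k] for k in("im","d","K","R","t")]
    hsv=cv2.cvtColor(im,cv2.COLOR_BGR2HSV)
    for nm,lo,hi,z in(("blue",(100,120,80),(125,255,255),.041),("orange",(8,180,120),(20,255,255),.052)):
        m=cv2.inRange(hsv,lo,hi); 
        m=cv2.morphologyEx(m,cv2.MORPH_CLOSE,np.ones((5,5)) if nm=="blue" else np.ones((3,3)))
        for c in cv2.findContours(m,cv2.RETR_EXTERNAL,cv2.CHAIN_APPROX_NONE)[0]:
            if cv2.contourArea(c)<15: continue
            hull=cv2.convexHull(c) 
            M=cv2.moments(hull);u=(M["m10"]/M["m00"],M["m01"]/M["m00"])
            P=np.array([onplane(p[0],z,K,R,t)[:2] for p in hull],np.float32)*1000
            print(n,nm,np.round(u,1),cv2.contourArea(hull),"world",onplane(u,z,K,R,t).round(4),"rect mm",[np.round(x,1) for x in cv2.minAreaRect(P)])
    # depth points
    v,u=np.nonzero(d>0); ray=np.linalg.inv(K)@np.vstack([u,v,np.ones_like(u)])
    X=R.T@(ray*d[v,u]-t[:,None])
    k=(X[2]>.025)&(X[2]<.1)&(abs(X[0]-.62)<.2)&(abs(X[1]-.0)<.25)
    msk=np.zeros(d.shape,np.uint8); msk[v[k],u[k]]=255
    idx=np.zeros(d.shape,int)-1; idx[v,u]=np.arange(len(u))
    nn,lab,st,_=cv2.connectedComponentsWithStats(msk,connectivity=4)
    for j in range(1,nn):
        if st[j,4]<40: continue
        Q=X[:,idx[lab==j]]; print(n,"comp",st[j],np.round(Q.mean(1),3),cv2.minAreaRect((Q[:2].T*1000).astype(np.float32)),Q[2].max().round(3))
    c={"top":im[160:260,170:360],"side":im[170:310,180:360]}[n]
    cv2.imwrite(f"pics/{n}_c.png",cv2.resize(c,None,fx=4,fy=4,interpolation=cv2.INTER_CUBIC))
```

```text
top blue [276.2 211.7] 622.5 world [ 0.492  -0.0873  0.041 ] rect mm [array([492.2, -87.2]), array([90.1, 72.3]), np.float64(69.6)]
top blue [339.2 195.5] 345.0 world [ 0.5487 -0.2885  0.041 ] rect mm [array([ 548.6, -288. ]), array([57.1, 64.9]), np.float64(41.9)]
top orange [221.  237.6] 145.0 world [0.4068 0.0852 0.052 ] rect mm [array([407. ,  85.3]), array([42.1, 41.7]), np.float64(46.6)]
top orange [246.4 141. ] 628.5 world [0.7161 0.013  0.052 ] rect mm [array([716.5,  12.9]), array([86.4, 78.2]), np.float64(20.1)]
top comp [178 106  38  10 300] [0.81  0.18  0.058] ((809.6543579101562, 176.2055206298828), (20.636577606201172, 116.7005844116211), 0.0126194441691041) 0.074
top comp [209 168  13  14 143] [0.603 0.109 0.059] ((604.5687255859375, 110.87330627441406), (39.128204345703125, 40.39561080932617), 47.99546432495117) 0.078
top comp [ 220  169   84   65 3247] [ 0.522 -0.038  0.047] ((510.1700134277344, -33.0140380859375), (234.6415252685547, 163.7551727294922), 70.1340560913086) 0.087
top comp [189 185  17  18  99] [0.544 0.168 0.055] ((542.322509765625, 163.44003295898438)
[... 972 characters left out ...]
[682. , -34.8]), array([83. , 74.3]), np.float64(20.3)]
side comp [288 132  29  30 443] [0.809 0.174 0.052] ((808.3490600585938, 176.37301635742188), (121.08509826660156, 22.196407318115234), 89.61104583740234) 0.073
side comp [219 163  19  23 380] [0.54  0.161 0.051] ((542.189697265625, 164.87486267089844), (55.47393798828125, 50.78708267211914), 67.62760925292969) 0.07
side comp [ 220  166   85   94 4754] [ 0.516 -0.046  0.046] ((519.1506958007812, -2.9210662841796875), (303.1953125, 164.5823211669922), 70.38855743408203) 0.085
side comp [256 266  26  29 393] [ 0.434 -0.21   0.042] ((426.6209716796875, -207.11618041992188), (64.02275848388672, 49.860347747802734), 58.862632751464844) 0.046
```

View pics/top_c.png

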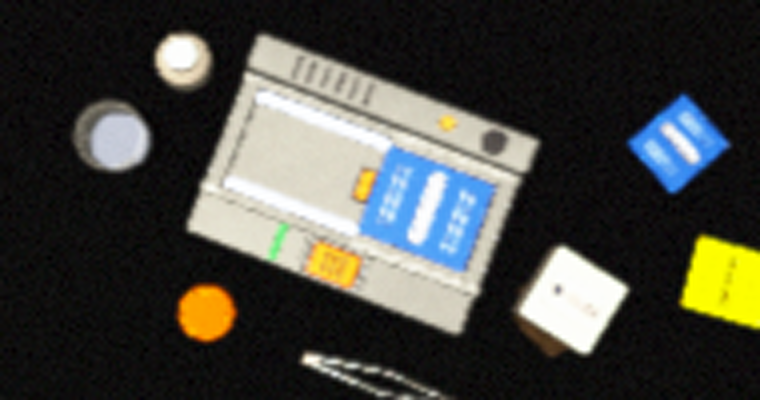

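View pics/side_c.png

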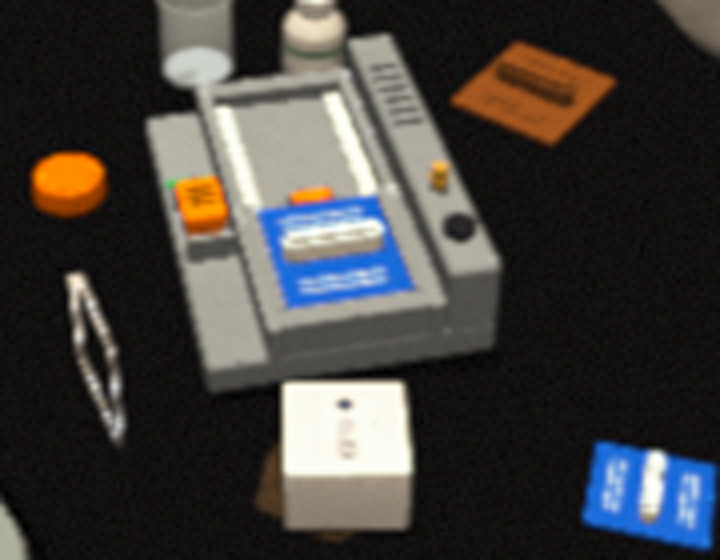

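The lid is the blue plate with the white rib on the pump, at top crop (427,208). It is the larger blue one. The small blue plate (678,145), the yellow one (720,280) and the brown one (behind the pump) are decoys. The tab is the orange pad at top crop (333,264), the loose orange cap is at (207,313), and the parking deck is free. The pump's y axis points about 70° from world x, with its origin near (0.5115, -0.0345).

```bash
cat >> h.py <<'E'
from scipy.spatial.transform import Rotation as Ro
O=np.array([.5115,-.0345]); a=np.radians(70.0); Y=np.array([np.cos(a),np.sin(a)]); X=np.array([Y[1],-Y[0]])
def W(x,y): return O+(x*X+y*Y)/1000
def st():
    s=telemetry.observe(); m=Ro.from_rotvec(s["orientation"]).as_matrix()
    p=np.array(s["eef_pos"]); print("t",s["time_s"],"eef",p.round(4),"tip",(p+.173*m[:,2]).round(4),"z",m[:,2].round(3),"yang",np.degrees(np.arctan2(m[1,1],m[0,1])).round(2),"F",np.round(s["force"],1),"w",round(s["width"],4),"q",np.round(s["qpos"],2))
    tp=(p+.173*m[:,2])[:2]-O; print("tip in pump mm",(tp@X*1000).round(1),(tp@Y*1000).round(1)); return s
E
python3 - <<'E'
from h import *
st()
f=np.load("top.npz"); print("pad top",onplane((253.25,226),.052,f["K"],f["R"],f["t"]).round(4),"pred",W(-68,-3),"behind rib",W(0,-80),"end",W(0,35))
E
```

```text
t 0.1 eef [0.2636 0.5939 0.4041] tip [0.2635 0.5938 0.2311] z [-0.    -0.001 -1.   ] yang 66.06 F [-0.4  0.3 -0.4] w 0.0855 q [ 1.11  0.48  1.6  -0.    1.07 -0.05]
tip in pump mm -447.9 505.6
pad top [ 0.4451 -0.0149  0.052 ] pred [ 0.44657484 -0.01406171] behind rib [ 0.48413839 -0.10967541] end [ 0.52347071 -0.00161076]
```

carry_out(
  deltas=[
    [1.3,-4.4,-0.8,0,0,0.4,-1],
    [1.3,-4.4,-0.8,0,0,0.4,-1],
    [1.3,-4.4,-0.8,0,0,0.4,-1],
    [1.3,-4.4,-0.8,0,0,0.4,-1],
    [1.3,-4.4,-0.8,0,0,0.4,-1],
    [1.3,-4.4,-0.8,0,0,0.4,-1],
    [1.3,-4.4,-0.8,0,0,0.4,-1],
    [1.3,-4.4,-0.8,0,0,0.4,-1],
    [1.3,-4.4,-0.8,0,0,0,-1],
    [1.3,-4.4,-0.8,0,0,0,-1],
  ],
)

```text
time_s: 1.1
eef_pos: [0.3938, 0.1524, 0.3244]
orientation: [0.565, 3.09, 0.0]
force: [0.9, -0.2, -0.3]
width: 0.0002
grip_force: 0.0
```

carry_out(
  deltas=[
    [1.2,-4.0,-0.8,0,0,0,-1],
    [1.2,-4.0,-0.8,0,0,0,-1],
    [1.2,-4.0,-0.8,0,0,0,-1],
    [1.2,-4.0,-0.8,0,0,0,-1],
    [0,0,-0.8,0,0,0,-1],
    [0,0,-0.8,0,0,0,-1],
    [0,0,0,0,0,0,-1],
    [0,0,0,0,0,0,-1],
    [0,0,0,0,0,0,-1],
    [0,0,0,0,0,0,-1],
  ],
)

```text
time_s: 2.1
eef_pos: [0.4418, -0.0052, 0.2771]
orientation: [0.563, 3.09, 0.0]
force: [0.9, -0.2, 0.6]
width: 0.0003
grip_force: 0.0
```

```bash
python3 -c "
from h import *
st()"
```

```text
t 2.1 eef [ 0.4418 -0.0052  0.2771] tip [ 0.4419 -0.0053  0.1041] z [ 0.001 -0.    -1.   ] yang 69.34 F [ 0.9 -0.2  0.6] w 0.0003 q [-0.08  0.4   2.18  0.    0.56 -1.29]
tip in pump mm -75.4 3.7
```

carry_out(
  deltas=[
    [0.4,-0.9,-1.2,0,0,0.6,-1],
    [0,0,-1.2,0,0,0,-1],
    [0,0,-1.2,0,0,0,-1],
    [0,0,-0.6,0,0,0,-1],
    [0,0,-0.3,0,0,0,-1],
    [0,0,0,0,0,0,-1],
    [0,0,0,0,0,0,-1],
    [0,0,0,0,0,0,-1],
    [0,0,0,0,0,0,-1],
    [0,0,0,0,0,0,-1],
  ],
)

```text
time_s: 3.1
eef_pos: [0.4458, -0.0149, 0.232]
orientation: [0.549, 3.093, 0.0]
force: [-0.4, 0.7, 0.0]
width: 0.0006
grip_force: 0.0
```

Run:
```python
from h import *
st()
im=grab("side")[0]; im2=grab("top")[0]
A=cv2.resize(im[160:280,180:320],None,fx=4,fy=4,interpolation=cv2.INTER_CUBIC)
cv2.imwrite("pics/p1.png",A)
```

```text
t 3.1 eef [ 0.4458 -0.0149  0.232 ] tip [ 0.4459 -0.0149  0.059 ] z [ 0.001 -0.    -1.   ] yang 69.87 F [-0.4  0.7  0. ] w 0.0006 q [-0.1   0.49  2.2  -0.    0.45 -1.32]
tip in pump mm -68.4 -4.0
```

View pics/p1.png

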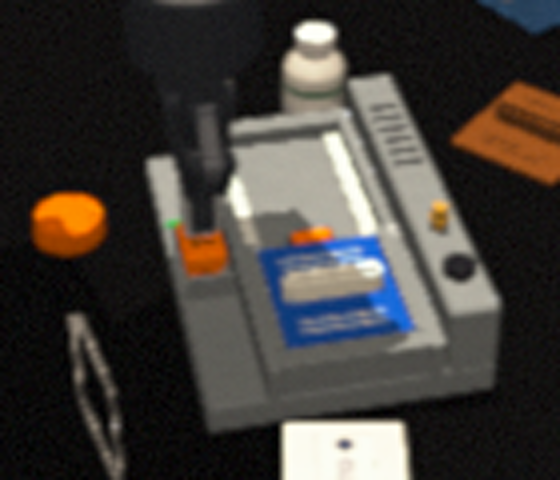

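The fingertips are right above the middle of the pad, at crop (203,232). Next I press.

carry_out(
  deltas=[
    [0,0,-0.3,0,0,0,-1],
    [0,0,-0.3,0,0,0,-1],
    [0,0,-0.3,0,0,0,-1],
    [0,0,-0.2,0,0,0,-1],
    [0,0,-0.2,0,0,0,-1],
    [0,0,-0.1,0,0,0,-1],
    [0,0,0,0,0,0,-1],
    [0,0,0,0,0,0,-1],
    [0,0,0,0,0,0,-1],
    [0,0,0,0,0,0,-1],
  ],
)

```text
time_s: 4.2
eef_pos: [0.4457, -0.0149, 0.2177]
orientation: [-0.549, -3.093, 0.0]
force: [0.1, 0.1, 0.3]
width: -0.0001
grip_force: 0.0
```

carry_out(
  deltas=[
    [0,0,-0.1,0,0,0,-1],
    [0,0,0,0,0,0,-1],
    [0,0,-0.1,0,0,0,-1],
    [0,0,0,0,0,0,-1],
    [0,0,0,0,0,0,-1],
    [0,0,0,0,0,0,-1],
    [0,0,0,0,0,0,-1],
    [0,0,0,0,0,0,-1],
    [0,0,0,0,0,0,-1],
    [0,0,0,0,0,0,-1],
  ],
)

```text
time_s: 5.2
eef_pos: [0.4454, -0.0148, 0.2165]
orientation: [-0.549, -3.093, -0.0]
force: [-6.3, 2.8, 31.2]
width: 0.0001
grip_force: 15.6
```

The 31 N reaction at tip height 43.5 mm shows the tab is on its hard stop. Next I rise, go behind the rib and check.

carry_out(
  deltas=[
    [0,0,2.0,0,0,0,-1],
    [0,0,2.0,0,0,0,-1],
    [0.95,-2.4,0,0,0,0,-1],
    [0.95,-2.4,0,0,0,0,-1],
    [0.95,-2.4,0,0,0,0,-1],
    [0.95,-2.4,0,0,0,0,-1],
    [0,0,-1.0,0,0,0,-1],
    [0,0,-1.0,0,0,0,-1],
    [0,0,0,0,0,0,-1],
    [0,0,0,0,0,0,-1],
  ],
)

```text
time_s: 6.2
eef_pos: [0.4832, -0.1101, 0.2352]
orientation: [-0.548, -3.092, -0.0]
force: [0.5, 0.1, -0.1]
width: -0.0001
grip_force: 0.0
```

Run:
```python
from h import *
st()
im=grab("side")[0]
A=cv2.resize(im[160:290,180:320],None,fx=4,fy=4,interpolation=cv2.INTER_CUBIC)
cv2.imwrite("pics/p2.png",A)
```

```text
t 6.2 eef [ 0.4832 -0.1101  0.2352] tip [ 0.4829 -0.11    0.0622] z [-0.002  0.001 -1.   ] yang 69.9 F [ 0.5  0.1 -0.1] w -0.0001 q [-0.29  0.52  2.09  0.    0.53 -1.51]
tip in pump mm -1.1 -80.8
```

View pics/p2.png

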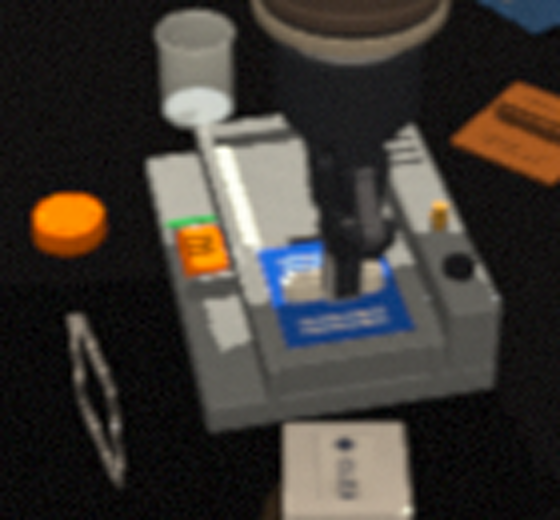

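The tab sits flush at crop (203,250) and the nose has gone from the lid's edge. The tip is behind the middle of the rib, at (345,295). Next I lower it and start the push.

carry_out(
  deltas=[
    [0.1,0,-0.5,0,0,0,-1],
    [0,0,-0.4,0,0,0,-1],
    [0,0,-0.4,0,0,0,-1],
    [0,0,-0.3,0,0,0,-1],
    [0,0,0,0,0,0,-1],
    [0,0,0,0,0,0,-1],
    [0.17,0.47,0,0,0,0,-1],
    [0.17,0.47,0,0,0,0,-1],
    [0.17,0.47,0,0,0,0,-1],
    [0,0,0,0,0,0,-1],
  ],
)

```text
time_s: 7.25
eef_pos: [0.4901, -0.0961, 0.2199]
orientation: [0.548, 3.093, 0.0]
force: [0.3, 1.8, 2.4]
width: -0.0002
grip_force: 1.2
```

```bash
python3 -c "
from h import *
st()"
```

```text
t 7.25 eef [ 0.4901 -0.0961  0.2199] tip [ 0.4902 -0.0961  0.0469] z [ 0. -0. -1.] yang 69.9 F [0.3 1.8 2.4] w -0.0002 q [-0.25  0.56  2.09  0.    0.5  -1.47]
tip in pump mm 1.1 -65.2
```

carry_out(
  deltas=[
    [0.2,0.6,0,0,0,0,-1],
    [0.2,0.6,0,0,0,0,-1],
    [0.2,0.6,0,0,0,0,-1],
    [0.2,0.6,0,0,0,0,-1],
    [0.2,0.6,0,0,0,0,-1],
    [0.2,0.6,0,0,0,0,-1],
    [0.2,0.6,0,0,0,0,-1],
    [0.2,0.6,0,0,0,0,-1],
    [0.2,0.6,0,0,0,0,-1],
    [0.2,0.6,0,0,0,0,-1],
  ],
)

```text
time_s: 8.25
eef_pos: [0.51, -0.0363, 0.2198]
orientation: [0.549, 3.093, -0.0]
force: [-0.7, -3.0, 6.8]
width: 0.0002
grip_force: 3.4
```

Run:
```python
from h import *
st()
im=grab("side")[0]
A=cv2.resize(im[160:290,180:320],None,fx=4,fy=4,interpolation=cv2.INTER_CUBIC)
cv2.imwrite("pics/p3.png",A)
```

```text
t 8.25 eef [ 0.51   -0.0363  0.2198] tip [ 0.51   -0.0363  0.0468] z [ 0. -0. -1.] yang 69.87 F [-0.7 -3.   6.8] w 0.0002 q [-0.13  0.57  2.06 -0.    0.51 -1.35]
tip in pump mm -0.8 -2.2
```

View pics/p3.png

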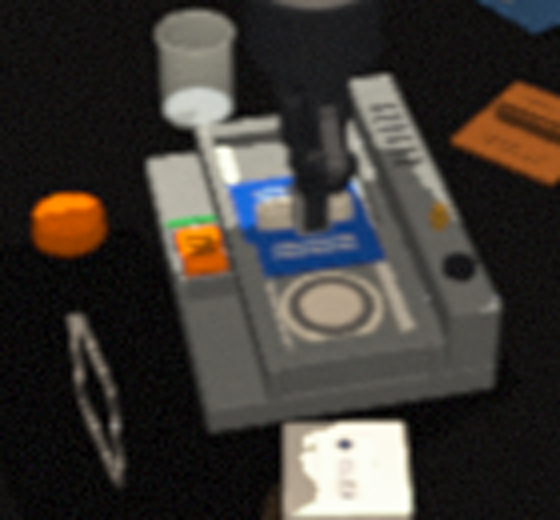

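The lid is straight and half-way along at crop (310,220). About 39 mm remain to the end stop.

carry_out(
  deltas=[
    [0.2,0.5,0.1,0,0,0,-1],
    [0.2,0.5,0,0,0,0,-1],
    [0.2,0.5,0,0,0,0,-1],
    [0.2,0.5,0,0,0,0,-1],
    [0.1,0.4,0,0,0,0,-1],
    [0.1,0.4,0,0,0,0,-1],
    [0.1,0.4,0,0,0,0,-1],
    [0.1,0.3,0,0,0,0,-1],
    [0,0,0,0,0,0,-1],
    [0,0,0,0,0,0,-1],
  ],
)

```text
time_s: 9.3
eef_pos: [0.5218, -0.0018, 0.2207]
orientation: [-0.549, -3.093, 0.0]
force: [-0.9, 0.1, -0.2]
width: -0.0002
grip_force: 0.0
```

```bash
python3 -c "
from h import *
st()"
```

```text
t 9.3 eef [ 0.5218 -0.0018  0.2207] tip [ 0.5217 -0.0018  0.0477] z [-0.  0. -1.] yang 69.87 F [-0.9  0.1 -0.2] w -0.0002 q [-0.06  0.57  2.04  0.    0.53 -1.28]
tip in pump mm -1.6 34.3
```

Next, a few small steps forward until the end stop pushes back, watching the force.

carry_out(
  deltas=[
    [0.1,0.1,0,0,0,0,-1],
    [0,0.1,0,0,0,0,-1],
    [0,0,0,0,0,0,-1],
    [0,0.1,0,0,0,0,-1],
    [0,0,0,0,0,0,-1],
    [0,0,0,0,0,0,-1],
    [0,0,0,0,0,0,-1],
    [0,0,0,0,0,0,-1],
    [0,0,0,0,0,0,-1],
    [0,0,0,0,0,0,-1],
  ],
)

```text
time_s: 10.3
eef_pos: [0.5228, 0.0012, 0.2207]
orientation: [-0.549, -3.093, 0.0]
force: [0.0, -1.0, 0.8]
width: 0.0001
grip_force: 0.2
```

carry_out(
  deltas=[
    [0,0.1,0,0,0,0,-1],
    [0,0,0,0,0,0,-1],
    [0,0.1,0,0,0,0,-1],
    [0,0,0,0,0,0,-1],
    [0,0,0,0,0,0,-1],
    [0,0,0,0,0,0,-1],
    [0,0,0,0,0,0,-1],
    [0,0,0,0,0,0,-1],
    [0,0,0,0,0,0,-1],
    [0,0,0,0,0,0,-1],
  ],
)

```text
time_s: 11.3
eef_pos: [0.5228, 0.0032, 0.2207]
orientation: [-0.549, -3.093, 0.0]
force: [-0.5, -0.8, 0.5]
width: -0.0001
grip_force: 0.2
```

carry_out(
  deltas=[
    [0,0.1,0,0,0,0,-1],
    [0,0,0,0,0,0,-1],
    [0.1,0.1,0,0,0,0,-1],
    [0,0,0,0,0,0,-1],
    [0,0,0,0,0,0,-1],
    [0,0,0,0,0,0,-1],
    [0,0,0,0,0,0,-1],
    [0,0,0,0,0,0,-1],
    [0,0,0,0,0,0,-1],
    [0,0,0,0,0,0,-1],
  ],
)

```text
time_s: 12.3
eef_pos: [0.5238, 0.0052, 0.2207]
orientation: [0.549, 3.093, -0.0]
force: [-0.6, -0.3, 0.6]
width: 0.0001
grip_force: 0.0
```

Run:
```python
from h import *
st()
im=grab("side")[0]
A=cv2.resize(im[160:290,180:320],None,fx=4,fy=4,interpolation=cv2.INTER_CUBIC)
cv2.imwrite("pics/p4.png",A)
```

```text
t 12.3 eef [0.5238 0.0052 0.2207] tip [0.5238 0.0052 0.0477] z [ 0. -0. -1.] yang 69.86 F [-0.6 -0.3  0.6] w 0.0001 q [-0.05  0.58  2.03 -0.    0.53 -1.27]
tip in pump mm -2.0 41.5
```

View pics/p4.png

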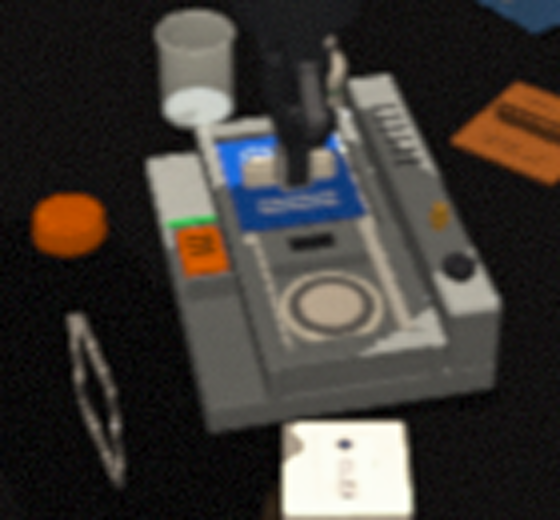

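The lid is nearly at the end wall, at crop (290,185). It is not firm against it yet, so I push on until there is a reaction.

carry_out(
  deltas=[
    [0,0.1,0,0,0,0,-1],
    [0.1,0.1,0,0,0,0,-1],
    [0,0.1,0,0,0,0,-1],
    [0,0,0,0,0,0,-1],
    [0,0,0,0,0,0,-1],
    [0,0,0,0,0,0,-1],
    [0,0,0,0,0,0,-1],
    [0,0,0,0,0,0,-1],
    [0,0,0,0,0,0,-1],
    [0,0,0,0,0,0,-1],
  ],
)

```text
time_s: 13.35
eef_pos: [0.5246, 0.0078, 0.2207]
orientation: [-0.549, -3.093, 0.001]
force: [-1.8, -10.1, 3.3]
width: -0.0001
grip_force: 5.3
```

The 10 N reaction shows the lid is against the end stop. I back off, rise, and check with the arm clear.

carry_out(
  deltas=[
    [-0.1,-0.3,0,0,0,0,-1],
    [-0.1,-0.3,0,0,0,0,-1],
    [0,0,1,0,0,0,-1],
    [0,0,2,0,0,0,-1],
    [0,0,4,0,0,0,-1],
    [0,0,4,0,0,0,-1],
    [-1,-4,1,0,0,0,-1],
    [-1,-4,1,0,0,0,-1],
    [-1,-4,0,0,0,0,-1],
    [0,0,0,0,0,0,-1],
  ],
)

```text
time_s: 14.35
eef_pos: [0.4919, -0.1212, 0.352]
orientation: [0.554, 3.091, -0.001]
force: [-0.2, 1.1, -0.1]
width: -0.0001
grip_force: 0.0
```

Run:
```python
from h import *
st()
im,d,K,R,t=grab("side")
m=cv2.inRange(cv2.cvtColor(im,cv2.COLOR_BGR2HSV),(100,120,60),(125,255,255)); m[:,300:]=0; m[:160]=0
m=cv2.morphologyEx(m,cv2.MORPH_CLOSE,np.ones((5,5)))
c=cv2.convexHull(max(cv2.findContours(m,0,1)[0],key=cv2.contourArea)); M=cv2.moments(c)
p=onplane((M["m10"]/M["m00"],M["m01"]/M["m00"]),.041,K,R,t)[:2]-O; print("lid in pump mm",p@X*1000,p@Y*1000)
cv2.imwrite("pics/p5.png",cv2.resize(im[140:320,170:340],None,fx=3,fy=3,interpolation=cv2.INTER_CUBIC))
```

```text
t 14.35 eef [ 0.4919 -0.1212  0.352 ] tip [ 0.4922 -0.1214  0.179 ] z [ 0.001 -0.001 -1.   ] yang 69.68 F [-0.2  1.1 -0.1] w -0.0001 q [-0.3   0.35  1.98 -0.    0.81 -1.52]
tip in pump mm 11.6 -88.3
lid in pump mm -2.760800304777205 56.84017463958787
```

View pics/p5.png

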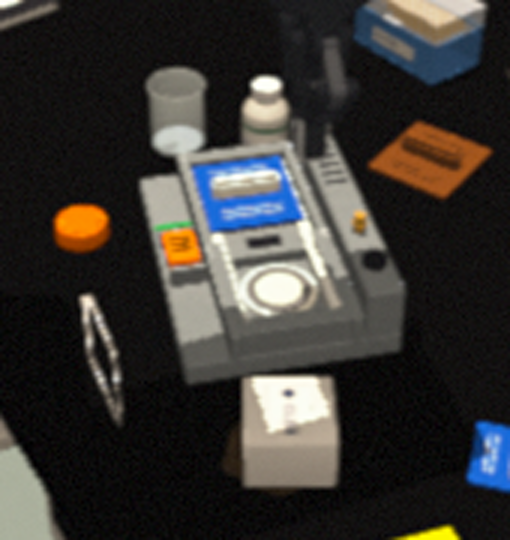

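The lid lies flat against the end stop at (247,190), measured at pump y about 57 mm. The tab is in at (181,247), the bystanders are in place, and the arm is clear.

```bash
python3 -c "
from rig import r
print(r.hand_in())"
```

```text
the job is handed in; nothing more can be done
None
```

The snap tab is pressed fully in, the lid is parked against the end stop, the bystanders look unmoved in the last picture, and the job is handed in; no verdict came back.

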